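# Turn the four-way tube rack and butt it against the sample rack

### The arm

A 6-joint arm with a two-finger parallel gripper is mounted at the origin on the work surface. World frame = base frame: x ahead of the robot, y to its left, z up, the work surface at z = 0. Lengths are in m, angles in degrees, forces in N, time in s.
With the tool pointing down it reaches from about 0.4 to 0.825 m from the base axis. Payload 7 kg.
Tool frame: the origin (TCP) lies on the centre line of the jaws, within the pads' length; the fingertips stand 22 mm ahead of it and the grasp point (between the pads) lies 3 mm ahead of it (ctrl.finger_overhang is the distance from the TCP to the fingertips, in m); z points along the fingers, y is the line along which they close (so a half turn about z gives the same grasp; the last joint's range is limited). The gripper opens to 88 mm and grips with 3 to 60 N. Pads are 19 mm wide; open, the fingers measure 130 mm over their backs; the gripper's body (78 mm by 193 mm) begins 47 mm behind the grasp point.
Start: joints at [91.851, 20.546, 0.682, 0, -70.136, -16.507], TCP at [0.171, 0.653, 0.249] pointing down, gripper open.
Joint ranges: [-176.03, 176.03], [-82.01, 121.73], [-58.28, 71.71], [-173.87, 95.51], [-174.79, -0.11], [-173.66, 173.66]. Speed limits (degrees/s): [136.94, 136.94, 172.46, 180, 180, 180].

### API

Orientations are given as [roll, pitch, yaw] about the fixed x, y, z axes, in that order (R = Rz(yaw) Ry(pitch) Rx(roll)).
In Python, from plant import ctrl gives the robot as it stands. The module is installed in compiled form; this text tells all that it offers.
- The arm moves only by the shell command python3 -m creep 'ROWS'. ROWS is JSON, a list of rows, each an object with "grip": the closure, from 0 (fully open) to 1 (shut); "delta_pos": the shift along the tool's x, y, z scaled (see below), a list of three; "rotation": the turn, a rotation vector about the tool's x, y, z scaled (see below), a list of three. A call has 1 to 5 rows; each row is the pose to reach, as a shift and turn from the pose commanded when the call began, along the tool's axes at that moment; what a row does not reach only later rows make up. The controller multiplies each number of a shift by 10 cm and each number of a turn by pi/2 rad. A row lasts 1/10 s, in which the tool goes at most 50 mm and 8.59 degrees, less where a joint would pass 70% of its speed; a pose out of reach is approached as far as the arm can. A call with a number of a shift or a turn outside -1 to 1 is refused whole. A call with a gripper value outside its range is refused whole. The fingers move at their own pace and stop on an object; the grip force is fixed at half the most. Time passes only in rows, so rows that repeat a pose let the fingers close. It gives the time, the measured TCP pose, the force, the opening and the grip force at its end, in the units of the state.
- ctrl.get_obs(): the state, without advancing time (a new reading comes with each control period).
- ctrl.snapshot(name): name is "side" or "top"; returns a dict with "color" (420x560x3 uint8, red, green, blue), "intrinsics" (3x3 intrinsics, pixels), "R" (3x3) and "t" (3): a world point X has camera coordinates R X + t. Camera axes: x right, y down, z forward; pixel columns grow to the right and rows downward; lengths in m; the calibration is good to about 2 mm. A picture is of the moment at which its call begins. There is no depth.
- ctrl.close_job(): hands the job in; it is judged then, once.
The state is a dict: "clock": time; "joint_pos": joint angles; "qvel": joint speeds; "tau": joint torques, N m; "tool_pos": TCP position; "orientation": TCP orientation; "force": force on the tool from outside, world axes, zero at the start; "moment": the same for the moment, N m; "opening": finger opening in m; "gripper_force": force on a finger pad.
Only numpy, scipy, OpenCV 4.12 (cv2) and the standard library are available. Lean on these libraries where they do the work, as an engineer would, in place of code of your own. Each camera call takes 0.05 s, during which the arm holds its last target. There are 200 camera calls.

### The job

Set up for aliquoting: the empty orange four-way rack stands on its narrow side; push it over so that it lies flat with its face of 32 small holes (the one that looks to the robot's left now) on top, and slide it along the bench until one long side lies flush against a long side of the white rack of filled tubes, side by side with their ends roughly level. Only push it with the fingers: do not pinch it, lift it or press hard on it. Do not shove the white rack along, and leave everything else on the bench in its place.

Things in the scene. Friction and masses are not known exactly. Their poses are not given: they have to be found in the camera images.
- rack: empty four-way tube rack, solid orange block, about 0.2 kg, loose, 175 long (x) x 52 thick (y) x 95 mm tall as it first stands. z (up at first) runs from the narrow side it stands on (12 holes of 17 mm) to the other (4 holes of 30 mm); y points out of the broad face with 32 holes. Origin: middle of the narrow side it stands on at first. The other broad face has 18 holes of 20 mm
- rack_face (a point): middle of the rack's broad face with 32 small holes of 11 mm (4 rows of 8), which looks roughly left (+y) at first and must finish on top. Pushed near the top of this face the rack tips over its far lower edge without sliding, passes balance at about 30 degrees and falls flat by itself, towards the right; it is then 52 mm high, 95 mm wide. Axes as rack
- rack_center (a point): centre of the orange block, 47.5 mm from its origin along its z; 26 mm above the bench once it lies flat. Axes as rack
- white_rack: white 50-place rack of capped blood tubes (red, green caps), about 1 kg, loose, 206 mm long (x) x 106 mm wide (y), block 62 mm high with flat long sides, caps up to 104 mm. Origin: centre of its underside, z up. It stands left or right of the orange rack (the lilac tray on the other side), its length roughly pointing away from the robot
- tray: bystander: lilac open tray 228 x 162 x 55 mm with two tubes in it, origin at the centre of its underside, long side along its x; to be left in place
- saline_a: bystander: clear bottle with a gold cap, 70 mm across, 145 mm high, origin under it
- saline_b: bystander: as saline_a
- brown_bottle: bystander: brown square bottle 75 x 75 mm, 202 mm high, origin under it
- tape_roll: bystander: red tape roll lying flat, 56 mm across, 26 mm high, origin under it
- carton: bystander: white and blue carton, 35 x 60 mm, 90 mm high, origin under it
- bowl: bystander: blue bowl, 100 mm across, 45 mm high, origin under it
There are look-alikes about, which are no part of the job. Of the things that look like the rack, take the one that is farthest to the robot's right at the start.

How it is judged (in metres and radians):
At the end, for the whole second after the job is handed in: The orange rack lies flat, 32-hole face up (0.08 rad), at rest, its side within 6 mm of the white rack's long side, parallel within 0.07 rad, the centres at most 70 mm apart along the length; the white rack is upright, within 30 mm of its start (angle between rack's own y axis and vertical below 0.08 rad and height (world z) of rack_center below 0.032 m and (y of rack_center in the frame of white_rack between 0.094 and 0.1065 m or y of rack_center in the frame of white_rack between -0.1065 and -0.094 m) and x of rack_center in the frame of white_rack between -0.07 and 0.07 m and angle between the x axis of rack and the x axis of white_rack, either way round below 0.07 rad and distance of white_rack from where it was at the start of the episode below 0.03 m and angle between white_rack's own z axis and vertical below 0.05 rad and linear speed of rack below 0.01 m/s and angular speed of rack below 0.1 rad/s); the robot touches nothing.
It fails at once if the orange rack is lifted off the bench (height (world z) of rack_center above 0.075 m).
It fails at once if the orange rack is pinched or pressed hard (over 30 N) (contact force between the fingers and rack above 30 N).
It fails at once if the white rack is shoved along by more than 3 cm or tipped (distance of white_rack from where it was at the start of the episode above 0.03 m or angle between white_rack's own z axis and vertical above 0.2 rad).
It fails at once if a bystander (tray, bottles, bowl, tape roll, carton) is shifted by more than 3 cm (distance of any of tray, saline_a, saline_b, brown_bottle, tape_roll, carton, bowl from where it was at the start of the episode above 0.03 m).
It also fails if it takes over 51 s, if anything falls off the work surface, if the arm or the gripper's body presses on something with over 40 N, if the wrist force passes 120 N, or if a joint passes its speed limit or range.

## Working session

There is one attempt and no reset: what is moved stays moved. The work goes in short steps, Python scripts to look and compute and a shell command to move; the robot and the scene stay as the last step left them, time stands still between calls to the robot, and variables do not carry over. Pictures are saved under pics/ and viewed, at most 10 in all, crops included, and the job is handed in when it is done.

```bash
mkdir -p pics; python3 - <<'E'
from plant import ctrl
import cv2,pickle
d={}
for n in("top","side"):
    s=ctrl.snapshot(n);d[n]=s
    cv2.imwrite(f"pics/{n}0.png",s["color"][:,:,::-1])
    print(n,s["intrinsics"],s["R"],s["t"])
pickle.dump(d,open("s0.pkl","wb"))
o=ctrl.get_obs();print({k:o[k] for k in("clock","tool_pos","orientation","force","opening")},ctrl.finger_overhang)
E
```

```text
top [[508.25149992   0.         284.34288247]
 [  0.         508.25149992 212.49042279]
 [  0.           0.           1.        ]] [[ 1.19054094e-02 -9.99929128e-01 -1.53793702e-05]
 [-9.92180010e-01 -1.18112354e-02 -1.24255068e-01]
 [ 1.24246080e-01  1.49456655e-03 -9.92250310e-01]] [-0.00937965  0.55331013  1.10225622]
side [[401.46340449   0.         277.23156032]
 [  0.         401.46340449 200.63986785]
 [  0.           0.           1.        ]] [[ 0.97030206 -0.24127378 -0.01734594]
 [-0.17209442 -0.6381401  -0.75044035]
 [ 0.16999244  0.73113896 -0.66071053]] [-0.53967625  0.13898105  0.85575483]
{'clock': 0.1, 'tool_pos': array([0.1707013 , 0.65263473, 0.24771743]), 'orientation': array([ 1.79913284e+02, -9.71029550e-03, -1.46589018e+01]), 'force': array([ 0.17708805, -0.00086445, -0.05795945]), 'opening': 0.08787653563287923} 0.022
```

View pics/top0.png

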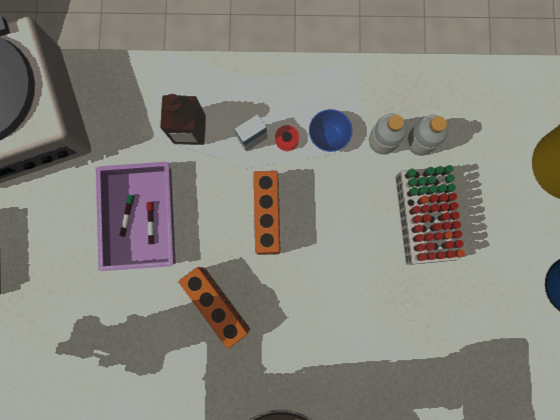

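View pics/side0.png

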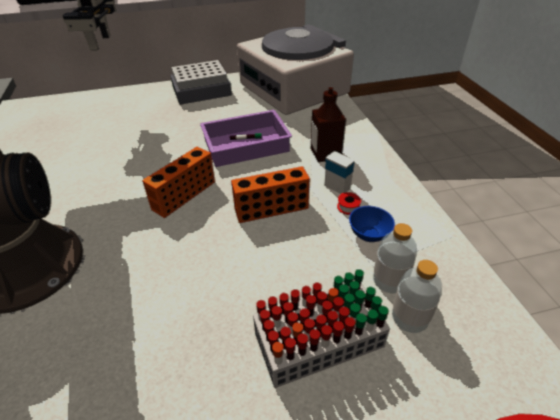

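The top view shows two candidates that look like the rack: A at px (266,212) and B, rotated, at px (213,307). A is farther right (−y), so I choose A. The white rack is at (432,215), to A's right, and the tray is to its left. Next is a close crop to check A.

```bash
python3 - <<'E'
import cv2
a=cv2.imread("pics/top0.png")
c1=cv2.resize(a[155:275,235:325],None,fx=5,fy=5,interpolation=cv2.INTER_CUBIC)[:600,:350]
c2=cv2.resize(a[155:275,390:480],None,fx=5,fy=5,interpolation=cv2.INTER_CUBIC)[:600]
cv2.imwrite("pics/crop0.png",cv2.hconcat([c1,c2]))
E
```

```text
(no output)
```

View pics/crop0.png

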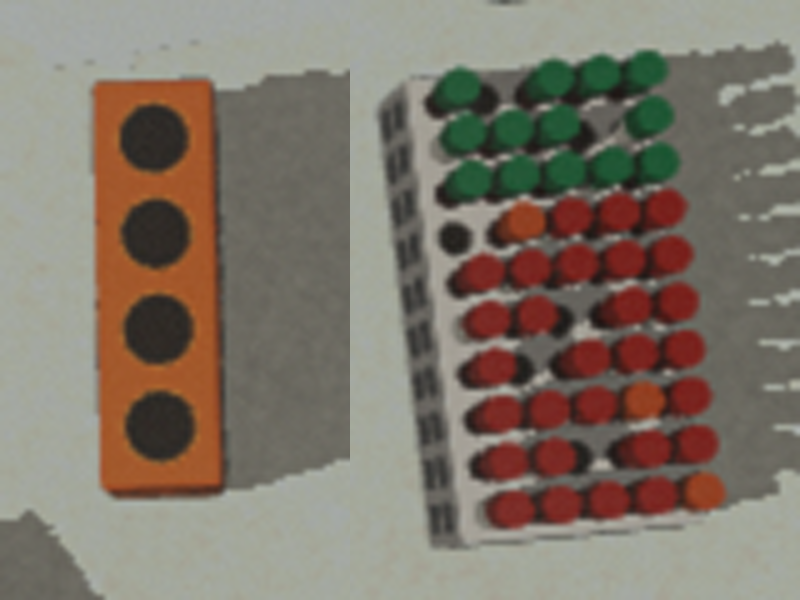

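The crop confirms A: 4 large holes on top and a plain upright block. Its top corners are at crop (95,82), (212,80), (223,488) and (102,487). The white rack's foot edge runs from (378,108) to (433,546) and its upper left edge from (408,78) to (456,540).

```bash
cat > h.py <<'E'
import numpy as np,pickle
def unproj(s,u,v,z):
    K,R,t=(np.array(s[k]) for k in("intrinsics","R","t"))
    c=-R.T@t; d=R.T@np.linalg.solve(K,[u,v,1]); return c+d*(z-c[2])/d[2]
def proj(s,X):
    p=s["intrinsics"]@(s["R"]@np.array(X)+s["t"]); return p[:2]/p[2]
E
python3 - <<'E'
from h import *
s=pickle.load(open("s0.pkl","rb"));T=s["top"]
np.set_printoptions(precision=4,suppress=True)
def A(u,v,z,ox): return unproj(T,ox+(u+.5)/5-.5,155+(v+.5)/5-.5,z)
P=[A(u,v,.095,235) for u,v in[(95,82),(212,80),(223,488),(102,487)]]
print("A",np.array(P),"ctr",np.mean(P,0))
for a in(P[0]-P[3],P[1]-P[2],P[0]-P[1],P[3]-P[2]):print(np.linalg.norm(a),np.degrees(np.arctan2(a[1],a[0])))
for z,pts in((0,[(378,108),(433,546)]),(.062,[(408,78),(456,542)])):
    Q=[A(u-350,v,z,390) for u,v in pts];a=Q[0]-Q[1]
    print("W",Q,np.linalg.norm(a),np.degrees(np.arctan2(a[1],a[0])))
Q=A(720-350,522,.062,390);print(Q)
E
```

```text
A [[0.6344 0.0639 0.095 ]
 [0.6359 0.0139 0.095 ]
 [0.4618 0.0069 0.095 ]
 [0.4616 0.0576 0.095 ]] ctr [0.5484 0.0356 0.095 ]
0.17294323987854238 2.0850729436213746
0.17425038689513078 2.3015174809549945
0.050047798605679227 91.67924960068645
0.05073198042306834 90.209527079961
W [array([ 0.6458, -0.2595,  0.    ]), array([ 0.4433, -0.2815,  0.    ])] 0.20371086215386758 6.187385708093749
W [array([ 0.647 , -0.2594,  0.062 ]), array([ 0.4435, -0.2767,  0.062 ])] 0.20423665158395526 4.857790271081108
[ 0.4534 -0.3907  0.062 ]
```

```bash
c='python3 -m creep'
$c '[{"grip":0,"delta_pos":[0,0,0],"rotation":[0,0,0.45]},{"grip":0,"delta_pos":[0,0,0],"rotation":[0,0,0.45]},{"grip":0,"delta_pos":[0,0,0],"rotation":[0,0,0.45]},{"grip":0,"delta_pos":[0,0,0],"rotation":[0,0,0.45]},{"grip":0,"delta_pos":[0,0,0],"rotation":[0,0,0.45]}]'
$c '[{"grip":0,"delta_pos":[0,0,0],"rotation":[0,0,0.362]},{"grip":0,"delta_pos":[0,0,0],"rotation":[0,0,0.362]},{"grip":0,"delta_pos":[0,0,0],"rotation":[0,0,0.362]},{"grip":0,"delta_pos":[0,0,0],"rotation":[0,0,0.362]},{"grip":0,"delta_pos":[0,0,0],"rotation":[0,0,0.362]}]'
$c '[{"grip":0,"delta_pos":[0.92,-0.59,0],"rotation":[0,0,0]},{"grip":0,"delta_pos":[0.92,-0.59,0],"rotation":[0,0,0]},{"grip":0,"delta_pos":[0.92,-0.59,0],"rotation":[0,0,0]}]'
python3 - <<'E'
from h import *
T=pickle.load(open("s0.pkl","rb"))["top"]
np.set_printoptions(precision=3,suppress=True)
for n,u,v,z in(("capA",396,122,.145),("capB",438,123,.145),("bowl",331,130,.045),("tape",287,138,.026),("Bfar",203,268,.095),("Bright",247,333,.095),("trayR",172,215,.055)):print(n,unproj(T,u,v,z))
E
```

```text
clock: 0.6
tool_pos: [0.1707, 0.6527, 0.248]
orientation: [180.0, -0.0, -55.5]
force: [-0.0, 0.4, -0.3]
opening: 0.0874
gripper_force: 0.0
clock: 1.1
tool_pos: [0.1707, 0.6528, 0.2481]
orientation: [180.0, -0.0, -87.8]
force: [0.8, 0.4, 0.5]
opening: 0.0879
gripper_force: 0.0
clock: 1.4
tool_pos: [0.2352, 0.5598, 0.2487]
orientation: [180.0, -0.1, -87.6]
force: [-0.4, 0.7, 0.3]
opening: 0.0874
gripper_force: 0.0
capA [ 0.73  -0.231  0.145]
capB [ 0.729 -0.318  0.145]
bowl [ 0.741 -0.106  0.045]
tape [ 0.727 -0.007  0.026]
Bfar [0.427 0.166 0.095]
Bright [0.295 0.071 0.095]
trayR [0.542 0.244 0.055]
```

```bash
c='python3 -m creep'
$c '[{"grip":0,"delta_pos":[0.92,-0.59,0],"rotation":[0,0,0]},{"grip":0,"delta_pos":[0.92,-0.59,0],"rotation":[0,0,0]},{"grip":0,"delta_pos":[0.92,-0.59,0],"rotation":[0,0,0]}]' | sed -n 2p
$c '[{"grip":0,"delta_pos":[0.92,-0.59,0],"rotation":[0,0,0]},{"grip":0,"delta_pos":[0.92,-0.59,0],"rotation":[0,0,0]},{"grip":0,"delta_pos":[0.92,-0.59,0],"rotation":[0,0,0]}]' | sed -n 2p
$c '[{"grip":0,"delta_pos":[0.92,-0.59,0],"rotation":[0,0,0]},{"grip":0,"delta_pos":[0.92,-0.59,0],"rotation":[0,0,0]},{"grip":0,"delta_pos":[0.92,-0.59,0],"rotation":[0,0,0]}]' | sed -n 2p
$c '[{"grip":0,"delta_pos":[0.92,-0.59,0],"rotation":[0,0,0]},{"grip":0,"delta_pos":[0.92,-0.59,0],"rotation":[0,0,0]},{"grip":0,"delta_pos":[0.92,-0.59,0],"rotation":[0,0,0]},{"grip":0,"delta_pos":[0.92,-0.59,0],"rotation":[0,0,0]},{"grip":0,"delta_pos":[0.92,-0.59,0],"rotation":[0,0,0]}]'
```

```text
tool_pos: [0.2975, 0.4703, 0.2488]
tool_pos: [0.3599, 0.3811, 0.2487]
tool_pos: [0.4226, 0.2919, 0.2486]
clock: 2.8
tool_pos: [0.4836, 0.2057, 0.2484]
orientation: [180.0, 0.0, -87.7]
force: [-1.3, -0.0, 0.7]
opening: 0.0873
gripper_force: 0.0
```

```bash
c='python3 -m creep'
$c '[{"grip":0,"delta_pos":[1,-0.57,0],"rotation":[0,0,0]},{"grip":0,"delta_pos":[1,-0.57,0],"rotation":[0,0,0]},{"grip":0,"delta_pos":[1,-0.57,0],"rotation":[0,0,0]},{"grip":0,"delta_pos":[1,-0.57,0],"rotation":[0,0,0]}]' | sed -n 2p
$c '[{"grip":0,"delta_pos":[0,0,0.4],"rotation":[0,0,0]},{"grip":0,"delta_pos":[0,0,0.8],"rotation":[0,0,0]},{"grip":0,"delta_pos":[0,0,0.8],"rotation":[0,0,0]}]' | sed -n 2p
$c '[{"grip":0,"delta_pos":[0,0,0.4],"rotation":[0,0,0]},{"grip":0,"delta_pos":[0,0,0.7],"rotation":[0,0,0]},{"grip":0,"delta_pos":[0,0,0.7],"rotation":[0,0,0]},{"grip":0,"delta_pos":[0,0,0.7],"rotation":[0,0,0]}]'
python3 - <<'E'
from plant import ctrl
import cv2
cv2.imwrite("pics/top1.png",cv2.resize(ctrl.snapshot("top")["color"][130:290,190:390,::-1],None,fx=3.5,fy=3.5))
E
```

```text
tool_pos: [0.5451, 0.1071, 0.2482]
tool_pos: [0.5409, 0.1077, 0.1639]
clock: 3.9
tool_pos: [0.5454, 0.1086, 0.1003]
orientation: [-179.9, -0.0, -87.6]
force: [0.6, 0.1, 1.3]
opening: 0.0879
gripper_force: 0.0
```

View pics/top1.png

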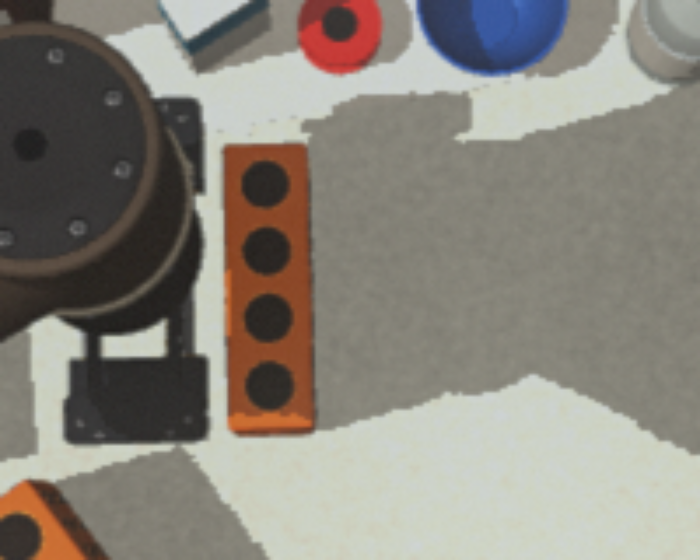

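The gripper is left of the untouched rack and parallel to it, with the rack's edge at crop x≈225 and the gripper's at ≈205. I'll approach and tip it slowly.

```bash
c='python3 -m creep'
$c '[{"grip":0,"delta_pos":[0.12,0,0],"rotation":[0,0,0]},{"grip":0,"delta_pos":[0.2,0,0],"rotation":[0,0,0]},{"grip":0,"delta_pos":[0.25,0,0],"rotation":[0,0,0]},{"grip":0,"delta_pos":[0.3,0,0],"rotation":[0,0,0]}]' | sed -n '2p;4p'
$c '[{"grip":0,"delta_pos":[0.03,0,0],"rotation":[0,0,0]},{"grip":0,"delta_pos":[0.06,0,0],"rotation":[0,0,0]},{"grip":0,"delta_pos":[0.09,0,0],"rotation":[0,0,0]},{"grip":0,"delta_pos":[0.12,0,0],"rotation":[0,0,0]},{"grip":0,"delta_pos":[0.15,0,0],"rotation":[0,0,0]}]' | sed -n '2p;4p'
$c '[{"grip":0,"delta_pos":[0.03,0,0],"rotation":[0,0,0]},{"grip":0,"delta_pos":[0.06,0,0],"rotation":[0,0,0]},{"grip":0,"delta_pos":[0.09,0,0],"rotation":[0,0,0]},{"grip":0,"delta_pos":[0.12,0,0],"rotation":[0,0,0]},{"grip":0,"delta_pos":[0.15,0,0],"rotation":[0,0,0]}]' | sed -n '2p;4p'
python3 - <<'E'
from plant import ctrl
import cv2
cv2.imwrite("pics/side1.png",cv2.resize(ctrl.snapshot("side")["color"][100:260,120:340,::-1],None,fx=3,fy=3))
E
```

```text
tool_pos: [0.5461, 0.0767, 0.0992]
force: [0.2, 0.7, 0.5]
tool_pos: [0.5465, 0.0623, 0.0986]
force: [-0.3, 1.8, 1.2]
tool_pos: [0.547, 0.0471, 0.0985]
force: [0.6, 0.8, 0.4]
```

View pics/side1.png

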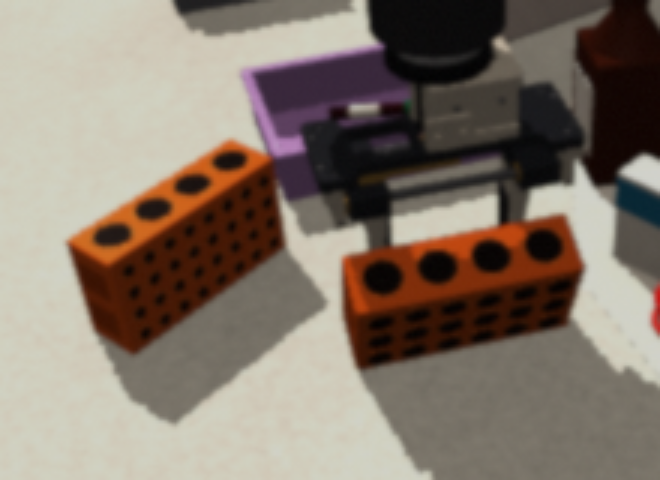

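The rack A (crop (465,280)) is tilting forward, pushed by both fingertips, with a force of only about 1 N. I'll keep going.

```bash
c='python3 -m creep'
$c '[{"grip":0,"delta_pos":[0.04,0,0],"rotation":[0,0,0]},{"grip":0,"delta_pos":[0.08,0,0],"rotation":[0,0,0]},{"grip":0,"delta_pos":[0.12,0,0],"rotation":[0,0,0]},{"grip":0,"delta_pos":[0.16,0,0],"rotation":[0,0,0]},{"grip":0,"delta_pos":[0.2,0,0],"rotation":[0,0,0]}]' | sed -n '2p;4p'
$c '[{"grip":0,"delta_pos":[0.04,0,0],"rotation":[0,0,0]},{"grip":0,"delta_pos":[0.08,0,0],"rotation":[0,0,0]},{"grip":0,"delta_pos":[0.08,0,0],"rotation":[0,0,0]},{"grip":0,"delta_pos":[0.08,0,0],"rotation":[0,0,0]},{"grip":0,"delta_pos":[0.08,0,0],"rotation":[0,0,0]}]' | sed -n '1,2p;4p'
python3 - <<'E'
from plant import ctrl
import cv2
cv2.imwrite("pics/side2.png",cv2.resize(ctrl.snapshot("side")["color"][100:300,120:340,::-1],None,fx=2.5,fy=2.5))
E
```

```text
tool_pos: [0.5477, 0.027, 0.0985]
force: [-0.7, 0.0, -0.1]
clock: 6.4
tool_pos: [0.5482, 0.0195, 0.0986]
force: [0.8, -0.2, -0.2]
```

View pics/side2.png

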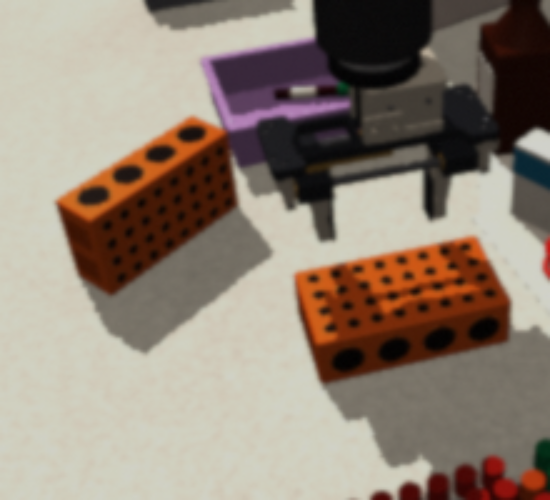

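The rack lies flat with its 32 small holes on top. I'll back off, lower, turn to the white rack's yaw and measure.

```bash
c='python3 -m creep'
$c '[{"grip":0,"delta_pos":[-0.35,0,0],"rotation":[0,0,-0.037]},{"grip":0,"delta_pos":[-0.35,0,0],"rotation":[0,0,-0.037]},{"grip":0,"delta_pos":[-0.35,0,0.3],"rotation":[0,0,-0.037]},{"grip":0,"delta_pos":[-0.35,0,0.53],"rotation":[0,0,-0.037]},{"grip":0,"delta_pos":[-0.35,0,0.53],"rotation":[0,0,-0.037]}]'
python3 - <<'E'
from plant import ctrl
import cv2,pickle
s=ctrl.snapshot("top");pickle.dump(s,open("s3.pkl","wb"))
cv2.imwrite("pics/top3.png",cv2.resize(s["color"][145:295,240:490,::-1],None,fx=3,fy=3,interpolation=cv2.INTER_CUBIC))
E
```

```text
clock: 6.95
tool_pos: [0.5446, 0.0537, 0.0429]
orientation: [179.7, -0.1, -84.4]
force: [0.1, -0.2, -0.5]
opening: 0.0879
gripper_force: 0.0
```

View pics/top3.png

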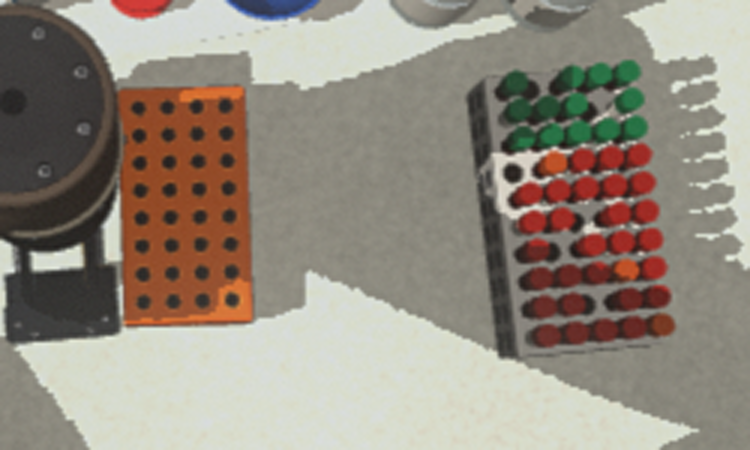

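The rack lies flat. Its right edge runs from crop (244,87) to (252,321), and the white rack's left foot edge from (467,90) to (502,357).

```bash
python3 - <<'E'
from h import *
T=pickle.load(open("s3.pkl","rb"))
np.set_printoptions(precision=4,suppress=True)
def E(n,z,p):
    Q=[unproj(T,240+(u+.5)/3-.5,145+(v+.5)/3-.5,z) for u,v in p];a=Q[0]-Q[1]
    print(n,*Q,np.linalg.norm(a),np.degrees(np.arctan2(a[1],a[0])))
E("Rtop",.052,[(244,87),(252,320)]);E("Ltop",.052,[(119,88),(125,324)])
E("Wfoot",0,[(467,90),(502,357)]);E("Wtop",.062,[(487,78),(520,355)])
E
cat > edges.py <<'E'
E
```

```text
Rtop [ 0.6391 -0.0833  0.052 ] [ 0.4668 -0.0896  0.052 ] 0.17242058879070715 2.101701668528781
Ltop [0.6373 0.0093 0.052 ] [0.4628 0.0027 0.052 ] 0.1745759014512712 2.183649324678883
Wfoot [ 0.6495 -0.2599  0.    ] [ 0.4436 -0.2833  0.    ] 0.2071606779272896 6.49048140202253
Wtop [ 0.646  -0.2611  0.062 ] [ 0.4435 -0.2814  0.062 ] 0.2034338165137316 5.724157442567579
```

```bash
c='python3 -m creep'
$c '[{"grip":0,"delta_pos":[0.1,0,0],"rotation":[0,0,0]},{"grip":0,"delta_pos":[0.2,0,0],"rotation":[0,0,0]},{"grip":0,"delta_pos":[0.26,0,0],"rotation":[0,0,0]},{"grip":0,"delta_pos":[0.3,0,0],"rotation":[0,0,0]},{"grip":0,"delta_pos":[0.35,0,0],"rotation":[0,0,0]}]' | sed -n '2,4p'
$c '[{"grip":0,"delta_pos":[0.06,0,0],"rotation":[0,0,0]},{"grip":0,"delta_pos":[0.12,0,0],"rotation":[0,0,0]},{"grip":0,"delta_pos":[0.2,0,0],"rotation":[0,0,0]},{"grip":0,"delta_pos":[0.3,0,0],"rotation":[0,0,0]},{"grip":0,"delta_pos":[0.4,0,0],"rotation":[0,0,0]}]' | sed -n '2,4p'
$c '[{"grip":0,"delta_pos":[0.1,0,0],"rotation":[0,0,0]},{"grip":0,"delta_pos":[0.2,0,0],"rotation":[0,0,0]},{"grip":0,"delta_pos":[0.3,0,0],"rotation":[0,0,0]},{"grip":0,"delta_pos":[0.4,0,0],"rotation":[0,0,0]},{"grip":0,"delta_pos":[0.5,0,0],"rotation":[0,0,0]}]' | sed -n '2,4p'
$c '[{"grip":0,"delta_pos":[0.1,0,0],"rotation":[0,0,0]},{"grip":0,"delta_pos":[0.2,0,0],"rotation":[0,0,0]},{"grip":0,"delta_pos":[0.3,0,0],"rotation":[0,0,0]},{"grip":0,"delta_pos":[0.4,0,0],"rotation":[0,0,0]},{"grip":0,"delta_pos":[0.5,0,0],"rotation":[0,0,0]}]' | sed -n '2,4p'
python3 - <<'E'
from plant import ctrl
import cv2,pickle
s=ctrl.snapshot("top");pickle.dump(s,open("s4.pkl","wb"))
cv2.imwrite("pics/top4.png",cv2.resize(s["color"][145:295,320:490,::-1],None,fx=4,fy=4,interpolation=cv2.INTER_CUBIC))
E
```

```text
tool_pos: [0.5503, 0.0191, 0.0461]
orientation: [-180.0, 0.0, -84.4]
force: [-0.2, 2.1, 0.4]
tool_pos: [0.5544, -0.0209, 0.0457]
orientation: [-180.0, 0.0, -84.4]
force: [0.8, 2.6, 2.7]
tool_pos: [0.5589, -0.0709, 0.0455]
orientation: [180.0, -0.0, -84.4]
force: [0.5, 3.5, 2.8]
tool_pos: [0.5638, -0.1206, 0.0456]
orientation: [180.0, 0.0, -84.4]
force: [-0.9, 3.1, 2.0]
```

View pics/top4.png

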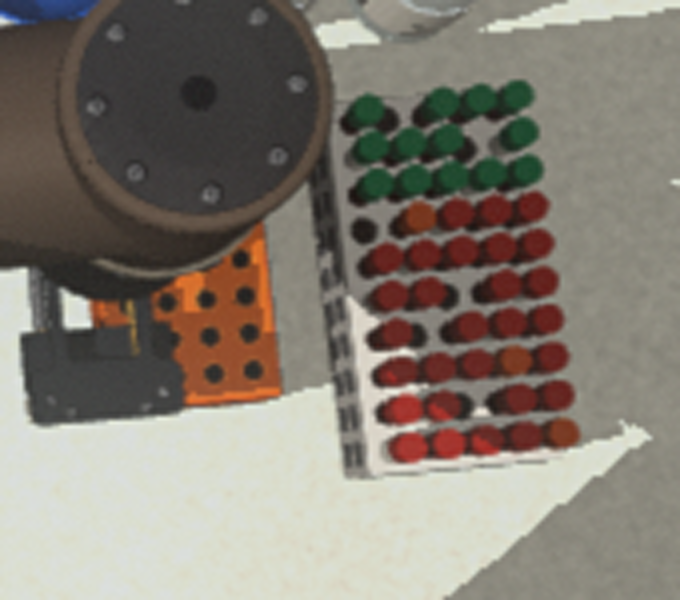

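Both racks look parallel. The orange rack's near right corner is at crop (281,392) and its edge passes (264,226). The white rack's foot edge passes (345,475) to (318,190).

```bash
python3 - <<'E'
from h import *
T=pickle.load(open("s4.pkl","rb"))
np.set_printoptions(precision=4,suppress=True)
f=lambda u,v,z:unproj(T,320+(u+.5)/4-.5,145+(v+.5)/4-.5,z)
a,b=f(264,226,.052),f(281,392,.052); w,x=f(318,190,0),f(345,475,0); w2=f(368,475,.062)
print(a,b,np.degrees(np.arctan2(*(a-b)[1::-1])),w,x,w2,np.degrees(np.arctan2(*(w-x)[1::-1])))
n=np.array([np.sin(np.radians(5.8)),-np.cos(np.radians(5.8)),0])
for p in(a,b):
  for q in (np.array([.5455,-.2712,0]),x,w):print("gap",n@(q-p))
E
```

```text
[ 0.5791 -0.2261  0.052 ] [ 0.4876 -0.2343  0.052 ] 5.06075070570595 [ 0.6084 -0.2681  0.    ] [ 0.4443 -0.2808  0.    ] [ 0.4427 -0.2784  0.062 ] 4.427915763572454
gap 0.04142523610275211
gap 0.04072370845105119
gap 0.044666114343673916
gap 0.04261144617693268
gap 0.04190991852523176
gap 0.04585232441785449
```

```bash
c='python3 -m creep'
$c '[{"grip":0,"delta_pos":[0.08,0,0],"rotation":[0,0,0]},{"grip":0,"delta_pos":[0.16,0,0],"rotation":[0,0,0]},{"grip":0,"delta_pos":[0.23,0,0],"rotation":[0,0,0]},{"grip":0,"delta_pos":[0.29,0,0],"rotation":[0,0,0]},{"grip":0,"delta_pos":[0.33,0,0],"rotation":[0,0,0]}]' | sed -n '2,4p'
$c '[{"grip":0,"delta_pos":[0.02,0,0],"rotation":[0,0,0]},{"grip":0,"delta_pos":[0.04,0,0],"rotation":[0,0,0]}]' | sed -n '2p;4p'
$c '[{"grip":0,"delta_pos":[0.02,0,0],"rotation":[0,0,0]},{"grip":0,"delta_pos":[0.04,0,0],"rotation":[0,0,0]}]' | sed -n '2p;4p'
```

```text
tool_pos: [0.5669, -0.1532, 0.0454]
orientation: [180.0, -0.0, -84.4]
force: [0.7, 1.3, 0.4]
tool_pos: [0.5673, -0.1568, 0.0455]
force: [-0.5, 1.0, -0.5]
tool_pos: [0.5679, -0.16, 0.0455]
force: [-0.2, 6.4, -1.7]
```

```bash
c='python3 -m creep'
$c '[{"grip":0,"delta_pos":[0.02,0,0],"rotation":[0,0,0]}]' | sed -n '2p;4p'
$c '[{"grip":0,"delta_pos":[0.02,0,0],"rotation":[0,0,0]},{"grip":0,"delta_pos":[0.03,0,0],"rotation":[0,0,0]}]' | sed -n '2p;4p'
```

```text
tool_pos: [0.5681, -0.1617, 0.0455]
force: [-0.8, 7.8, -0.1]
tool_pos: [0.5683, -0.1646, 0.0454]
force: [-0.1, 8.3, 0.9]
```

The force has levelled off at about 8 N, so the racks are flush. I'll back off, rise clear and check.

```bash
c='python3 -m creep'
$c '[{"grip":0,"delta_pos":[-0.05,0,0],"rotation":[0,0,0]},{"grip":0,"delta_pos":[-0.3,0,0],"rotation":[0,0,0]},{"grip":0,"delta_pos":[-0.7,0,0],"rotation":[0,0,0]},{"grip":0,"delta_pos":[-1,0,0],"rotation":[0,0,0]},{"grip":0,"delta_pos":[-1,0,0],"rotation":[0,0,0]}]' | sed -n '2p;4p'
$c '[{"grip":0,"delta_pos":[0,0,-0.4],"rotation":[0,0,0]},{"grip":0,"delta_pos":[0,0,-0.9],"rotation":[0,0,0]},{"grip":0,"delta_pos":[-0.4,0,-1],"rotation":[0,0,0]},{"grip":0,"delta_pos":[-0.9,0,-1],"rotation":[0,0,0]},{"grip":0,"delta_pos":[-0.9,0,-1],"rotation":[0,0,0]}]' | sed -n '1,2p;4p'
python3 - <<'E'
from plant import ctrl
import cv2,pickle
s=ctrl.snapshot("top");pickle.dump(s,open("s5.pkl","wb"))
cv2.imwrite("pics/top5.png",cv2.resize(s["color"][145:295,320:490,::-1],None,fx=4,fy=4,interpolation=cv2.INTER_CUBIC))
E
```

```text
tool_pos: [0.5587, -0.0633, 0.046]
force: [0.1, -0.7, 0.3]
clock: 11.25
tool_pos: [0.5502, 0.0273, 0.1469]
force: [0.0, -0.3, -1.1]
```

View pics/top5.png

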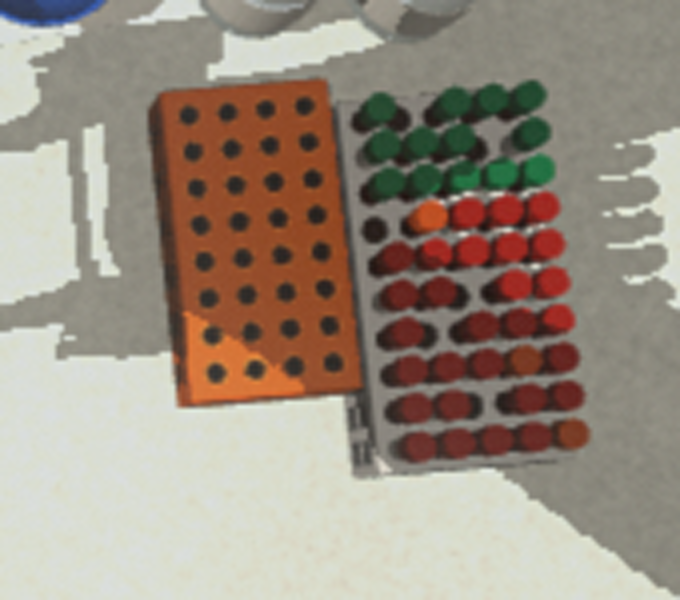

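The racks sit side by side. The orange right edge runs from (328,82) to (362,388), the white rack's near foot corner is at (355,475) and its near top corner at (380,470).

```bash
python3 - <<'E'
from h import *
T=pickle.load(open("s5.pkl","rb"))
np.set_printoptions(precision=4,suppress=True)
f=lambda u,v,z:unproj(T,320+(u+.5)/4-.5,145+(v+.5)/4-.5,z)
a,b=f(328,80,.052),f(362,388,.052);l=f(163,93,.052),f(180,405,.052)
print("orange",a,b,*l,"ang",np.degrees(np.arctan2(*(a-b)[1::-1])),np.linalg.norm(a-b))
w0,w1=f(335,100,.062),f(380,470,.062);w2=f(355,475,0)
print("white",w0,w1,w2,np.degrees(np.arctan2(*(w0-w1)[1::-1])))
th=np.radians(5.5);n=np.array([np.sin(th),-np.cos(th),0]);e=np.array([np.cos(th),np.sin(th),0])
m=(a+b)/2
for q in(w0,w1,w2):print("gap",n@(q-a),n@(q-b))
print("along",e@(m-(w0+w1)/2),"vs near end",e@(m-w2)-.103)
E
```

```text
orange [ 0.6618 -0.2628  0.052 ] [ 0.4903 -0.2786  0.052 ] [ 0.6533 -0.1709  0.052 ] [ 0.4798 -0.179   0.052 ] ang 5.231553502417153 0.1722223238409789
white [ 0.6483 -0.2642  0.062 ] [ 0.4455 -0.285   0.062 ] [ 0.4443 -0.2865  0.    ] 5.842173747386017
gap 4.864359794308262e-05 0.0008555496368529091
gap 0.0012665468681979499 0.002073452907107777
gap 0.0026690997375497186 0.0034760057764595454
along 0.029373132264337163 vs near end 0.029605619496472405
```

```bash
python3 -c "
from plant import ctrl
print(ctrl.close_job())"
```

```text
the job is handed in; nothing more can be done
None
```

I handed the job in at about 11 s on the clock: the orange rack lies flat with its 32-hole face up, measured 0–3 mm from the white rack's long side, parallel within about 1° and offset about 30 mm along its length; the white rack moved about 5 mm, and the verdict was not shown.

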